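# Fold the parts case's cover over and tuck it beneath the lip

### The arm

A 6-joint arm with a two-finger parallel gripper is mounted at the origin on a cart in front of the work surface, level with it; the furniture and walls round the work are solid. World frame = base frame: x ahead of the robot, y to its left, z up, the work surface at z = 0. Lengths are in m, angles in rad, forces in N, time in s.
With the tool pointing down it reaches from about 0.425 to 0.95 m from the base axis. Payload 3.5 kg.
Tool frame: the origin (TCP) lies on the centre line of the jaws, within the pads' length; the fingertips stand 14 mm ahead of it and the grasp point (between the pads) lies 5 mm behind it (ctrl.tip_reach is the distance from the TCP to the fingertips, in m); z points along the fingers, y is the line along which they close (so a half turn about z gives the same grasp; the last joint's range is limited). The gripper opens to 85 mm and grips with 20 to 120 N. Pads are 22 mm wide; open, the fingers measure 114 mm over their backs; the gripper's body (76 mm by 85 mm) begins 54 mm behind the grasp point. The pads swing forward as they close: fully open they stand 13 mm farther back than shut.
Start: joints at [1.152, 0.286, 1.577, -0, 1.279, -0.15], TCP at [0.179, 0.651, 0.245] pointing down, gripper open.
Joint ranges: [-2.77, 2.77], [-0.9, 2.22], [0.21, 2.48], [-1.53, 4.67], [0.24, 2.81], [-2.84, 2.84]. Speed limits (rad/s): [2.79, 2.79, 3.14, 3.14, 3.14, 3.14].

### API

Orientations are given as a unit quaternion [x, y, z, w].
In Python, from plant import get_state, imaging, workorder, ctrl gives the robot as it stands. The module is installed in compiled form; this text tells all that it offers.
- The arm moves only by the shell command python3 -m jog 'ROWS' [FORCE]. ROWS is JSON, a list of rows, each a list of 7 numbers: the closure, from 0 (fully open) to 1 (shut), then the shift along the tool's x, y, z in mm, then the turn, a rotation vector about the tool's x, y, z in rad. In form: [[gripper, tx, ty, tz, ax, ay, az], ...]. A call has 1 to 12 rows; each row is the pose to reach, as a shift and turn from the pose commanded when the call began, along the tool's axes at that moment; what a row does not reach only later rows make up. A row lasts 1/10 s, in which the tool goes at most 50 mm and 8.59 degrees, less where a joint would pass 70% of its speed; a pose out of reach is approached as far as the arm can. A call with a gripper value outside its range is refused whole. The fingers move at their own pace and stop on an object; FORCE is the grip in N (left out, the last holds). Time passes only in rows, so rows that repeat a pose let the fingers close. It gives the time, the measured TCP pose, the force, the opening and the grip force at its end, in the units of the state.
- get_state(): the state, without advancing time (a new reading comes with each control period).
- imaging.read_camera(name): name is "scene" or "top"; returns a dict with "image" (384x512x3 uint8, blue, green, red), "fx", "fy", "cx", "cy" (pixels), "k1" (the pictures are not rectified: a ray, as slopes to the right and down, at radius r is drawn at 1 + k1 r^2 times it, then the intrinsics apply), "R" (3x3) and "t" (3): a world point X has camera coordinates R X + t. Camera axes: x right, y down, z forward; pixel columns grow to the right and rows downward; lengths in m; the calibration is good to about 2 mm. A picture is of the moment at which its call begins. There is no depth.
- workorder.sign_off(): hands the job in; it is judged then, once.
The state is a dict: "time": time; "qpos": joint angles; "dq": joint speeds; "joint_efforts": joint torques, N m; "eef_pos": TCP position; "tcp_rot": TCP orientation; "contact_force": force on the tool from outside, world axes, zero at the start; "wrist_torque": the same for the moment, N m; "opening": opening from 0.0 (shut) to 1.0 (fully open); "finger_force": force on a finger pad.
Only numpy, scipy, OpenCV 4.12 (cv2) and the standard library are available. Lean on these libraries where they do the work, as an engineer would, in place of code of your own. Each camera call takes 0.05 s, during which the arm holds its last target. There are 200 camera calls.

### The job

Close the small open parts case that stands on the bench: with the fingertips gently push its raised, springy cover over until it lies flat on the case, then, keeping it pressed down, push it by its rib towards the steel lip until its tongue is fully home beneath the lip and the cover stays shut by itself. Only push and press: do not grasp or lift anything, leave the blocks in the case, and do not disturb the jar, nozzle and bush that stand beside it.

Things in the scene. Friction and masses are not known exactly. Their poses are not given: they have to be found in the camera images.
- parts_case: Black open-topped plastic case fixed to the bench, 160 x 110 x 36 mm (x, y, z), walls 5 mm. Origin: centre of its underside, on the bench. Its x axis points from the hinge end to the lip end: the cover folds over in +x and is then pushed in +x. Its y axis runs along the hinge; z is up. Black cheeks at the hinge end (y = +-51 mm) reach 47 mm above the bench.
- cover_hinge (a point): Middle of the cover's hinge pin, 40 mm above the bench, at x = -68 mm in the case's frame when the cover is drawn back; it travels up to 32 mm in +x with the cover.
- cover (a joint): Angle of the light-grey plastic cover in rad: 0 = lying flat on the case, pi/2 = upright, up to 1.95 = leaning back away from the lip. A weak crease spring opens it (to about 1.1 rad or more from flat) unless its tongue is beneath the lip; about 1.5 N at the rib holds it flat. Flat, its top lies 42 mm above the bench. It weighs 40 g. Press it with 5 to 10 N; it breaks above 60 N.
- cover_slide (a joint): How far the cover with its hinge has been pushed in +x of the case, m: 0 = drawn back (the flat tongue's edge ends 14 mm short of the lead-in and 20 mm short of the lip), 0.032 = fully home at its stop (tongue 12 mm beneath the lip). Pushing it takes about 5 N; it stays where it is left. If it is pushed forward more than 14 mm before the cover is flat, the tongue lands on top of the lip.
- rib (a point): Middle of the top of the cover's push rib: a straight rib along y, 70 mm long, 8 mm wide, standing 8 mm proud of the cover's outer face (its upper face when shut), its middle 82 mm from the hinge. Flat, its top lies 50 mm above the bench.
- tongue_edge (a point): Middle of the free edge of the tongue, mid-thickness, 106 mm from the hinge. The cover is a plate 4 mm thick and 90 mm wide (y) from the hinge to 90 mm from it, followed by a tongue 46 mm wide that ends 106 mm from the hinge.
- lip_edge (a point): Lower front edge, at its middle, of the steel retaining lip: x = +58 mm, 46 mm above the bench, so 4 mm above the flat cover's top. The lip is 72 mm wide (y), 4 mm thick, and its front has a 6 mm lead-in bent upward, reaching about 54 mm above the bench and forward to x = +52 mm.
- block_a: White block 30 x 40 x 22 mm lying in the case, towards its +y wall; origin at its underside.
- block_b: White block 30 x 40 x 22 mm lying in the case, towards its -y wall; origin at its underside.
- jar: White plastic jar, 59 mm diameter, 78 mm high, on the bench beside the case on its +y side; origin at its underside. Bystander.
- nozzle: White nozzle, 27 mm diameter, 44 mm high, standing on the bench on the case's -y side; origin at its underside. Bystander.
- bush: Grey flanged bush, 34 mm diameter, 28 mm high, on the bench on the case's -y side nearer the hinge; origin at its underside. Bystander.
Things that resemble listed ones, but are neither listed nor needed, are in the scene too. Several things have the shape of the parts_case; the one meant has the colours described above. Leave any green look-alike of the block_a alone.

How it is judged:
On the way, in this order (a step that is already met when the one before it is completed fails the run):
1. the cover is folded over onto the case (value of joint cover below 0.2 rad), for 0.05 s.
2. the tongue is pushed home beneath the lip (value of joint cover below 0.07 rad and value of joint cover_slide above 0.027 m), for 0.1 s.
At the end, for the whole second after the job is handed in: The cover lies shut (angle below 0.07 rad) and has been pushed at least 27 of its 32 mm towards the lip, so that the tongue is held beneath the lip with nothing touching it; the blocks are still on the case's floor, and jar, nozzle and bush stand upright within 15 mm of where they were (all of step 2 and velocity of joint cover below 0.05 rad/s and z of each of block_a, block_b in the frame of parts_case below 0.012 m and distance of each of jar, nozzle, bush from where it was at the start of the episode below 0.015 m and angle between each of jar, nozzle, bush's own z axis and vertical below 0.15 rad).
It fails at once if jar, nozzle or bush was moved by more than 15 mm, tipped or lifted (distance of any of jar, nozzle, bush from where it was at the start of the episode above 0.015 m or angle between any of jar, nozzle, bush's own z axis and vertical above 0.3 rad).
It fails at once if a block was lifted off the case's floor (z of any of block_a, block_b in the frame of parts_case above 0.015 m).
It fails at once if the cover was pressed or pinched with more than 60 N (contact force between the fingers and cover above 60 N).
It also fails if it takes over 40 s, if anything falls off the work surface, if the arm or the gripper's body presses on something with over 40 N, if the wrist force passes 120 N, or if a joint passes its speed limit or range.

## Working session

There is one attempt and no reset: what is moved stays moved. The work goes in short steps, Python scripts to look and compute and a shell command to move; the robot and the scene stay as the last step left them, time stands still between calls to the robot, and variables do not carry over. Pictures are saved under pics/ and viewed, at most 10 in all, crops included, and the job is handed in when it is done.

```bash
mkdir -p pics; cat > h.py <<'E'
import numpy as np, cv2
from plant import get_state, imaging, workorder, ctrl
def cam(n): return imaging.read_camera(n)
def ray(c,u,v):
    d=np.array([(u-c['cx'])/c['fx'],(v-c['cy'])/c['fy']]); s=d.copy()
    for _ in range(20): s=d/(1+c['k1']*(s@s))
    R=np.array(c['R']);t=np.array(c['t']); return -R.T@t, R.T@np.array([s[0],s[1],1])
def onz(c,u,v,z):
    o,d=ray(c,u,v); return o+d*(z-o[2])/d[2]
def proj(c,X):
    p=np.array(c['R'])@np.array(X)+np.array(c['t']); s=p[:2]/p[2]; s=s*(1+c['k1']*(s@s))
    return np.array([s[0]*c['fx']+c['cx'],s[1]*c['fy']+c['cy']])
E
python3 - <<'E'
from h import *
for n in('scene','top'):
    c=cam(n); cv2.imwrite(f'pics/{n}0.png',cv2.resize(c['image'],(800,600),interpolation=cv2.INTER_CUBIC)); print(n,ray(c,256,192),c['fx'],c['k1'])
    np.save(n+'0.npy',c,allow_pickle=True)
print(get_state()['tcp_rot'],ctrl.tip_reach)
E
```

```text
scene (array([-0.03189613, -0.38203719,  0.9291644 ]), array([ 0.53049129,  0.38526123, -0.75512651])) 489.06818133338334 0.04725878703914307
top (array([0.47984113, 0.06517725, 0.99632923]), array([ 0.07336923, -0.01627697, -0.99725816])) 362.3520324556253 0.02157051642510044
[ 1.33983267e-01  9.90982992e-01 -1.04545462e-03 -3.17956553e-04] 0.014
```

View pics/scene0.png

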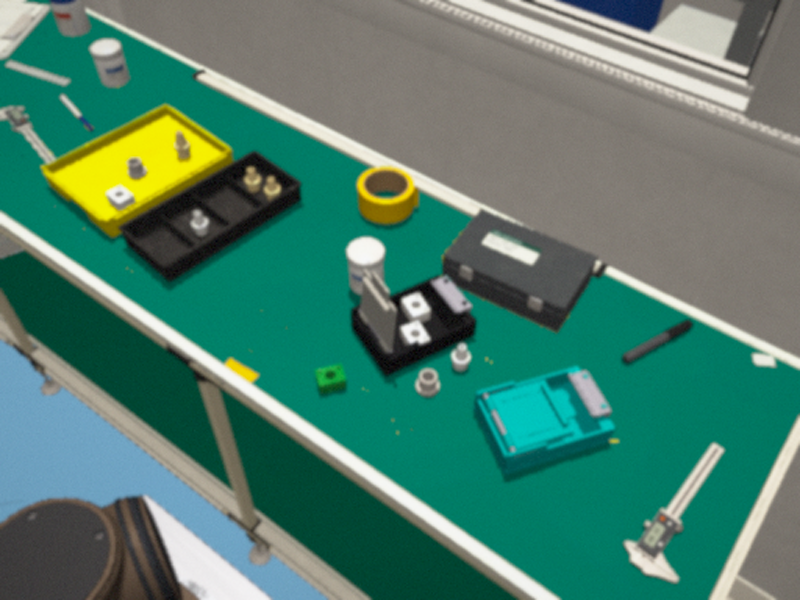

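View pics/top0.png

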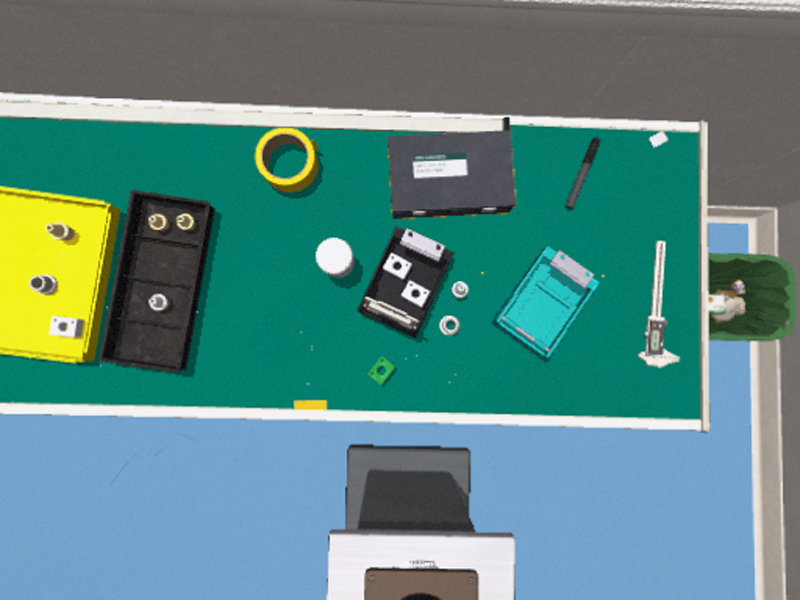

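The look-alikes (800x600 top pixels) are the black case with the grey raised cover (407,283), the teal case (548,300), the black organiser tray (160,280) and the dark closed box (450,172). The description fits the one at (407,283): black, grey cover, white blocks and steel lip, with the jar at (335,258), nozzle (460,289) and bush (450,325) beside it. I'll check it in a close crop.

```bash
python3 - <<'E'
from h import *
c=np.load('top0.npy',allow_pickle=True).item(); s=np.load('scene0.npy',allow_pickle=True).item()
a=c['image'][140:220,195:315]; b=s['image'][150:250,215:315]
A=cv2.resize(a,(720,480),interpolation=cv2.INTER_CUBIC)
cv2.imwrite('pics/crop1.png',A)
hsv=cv2.cvtColor(c['image'],cv2.COLOR_BGR2HSV)
# black case outline incl. everything non-green
sub=hsv[140:220,225:295]
m=((sub[...,2]<60)&(sub[...,1]<120)).astype(np.uint8)
cs=max(cv2.findContours(m,0,2)[0],key=cv2.contourArea)+np.array([225,140])
print(cv2.minAreaRect(cs))
for u,v in cv2.boxPoints(cv2.minAreaRect(cs)): print((u,v),onz(c,u,v,.036)[:2])
E
```

```text
((259.0068359375, 180.1849365234375), (40.71820831298828, 58.925537109375), 24.443954467773438)
(np.float32(228.2808), np.float32(198.5822)) [0.53078898 0.12234417]
(np.float32(252.66437), np.float32(144.93837)) [0.67665179 0.06212375]
(np.float32(289.73285), np.float32(161.78767)) [ 0.63441962 -0.03852067]
(np.float32(265.3493), np.float32(215.4315)) [0.48908036 0.0229477 ]
```

View pics/crop1.png

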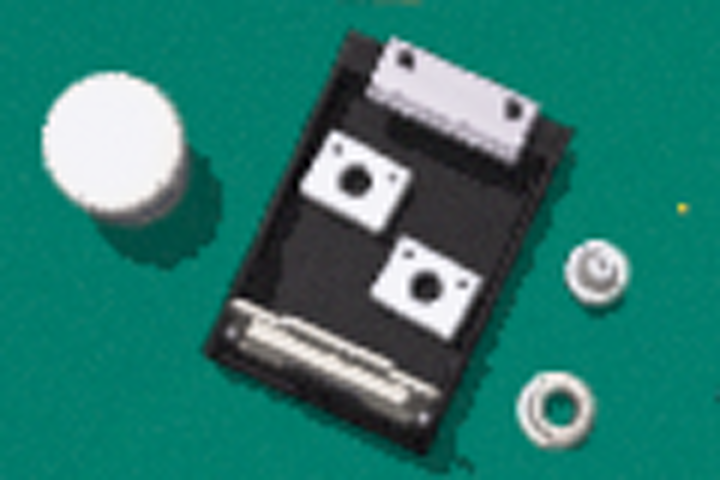

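```bash
cat >> h.py <<'E'
from scipy.spatial.transform import Rotation as Ro
C=np.array([.583,.042,0]); YAW=np.deg2rad(-22.7); RC=Ro.from_euler('z',YAW).as_matrix()
def tc(X): return RC.T@(np.array(X)-C)
def where():
    s=get_state(); R=Ro.from_quat(s['tcp_rot']); tip=np.array(s['eef_pos'])+R.apply([0,0,.014])
    print('t',round(s['time'],2),'tip case mm',(tc(tip)*1e3).round(1),'F case',(RC.T@s['contact_force']).round(1),'yawx-case',np.rad2deg(np.arctan2(*(RC.T@R.as_matrix()[:,0])[1::-1])).round(1))
    return tip,R
def goto(p):
    tip,R=where(); print('rows shift mm',(R.inv().apply(C+RC@(np.array(p)/1e3)-tip)*1e3).round(1))
E
python3 - <<'E'
from h import *
c=np.load('top0.npy',allow_pickle=True).item(); s=np.load('scene0.npy',allow_pickle=True).item()
q=lambda x,y,z:(tc(onz(c,195+x/6,140+y/6,z))*1e3).round(1)
print('lip front',q(368,95,.054),q(515,163,.054),'back',q(390,38,.05),q(540,100,.05))
print('jar',q(113,143,.078),'noz',q(598,270,.044),'bush',q(557,408,.028))
f=lambda th,y,r,o:C+RC@np.array([-.068+r*np.cos(th)-o*np.sin(th),y,.04+r*np.sin(th)+o*np.cos(th)])
for th in (1.1,1.3,1.5,1.7,1.9): print(th,[(proj(s,f(th,y,.106,0))*800/512).round() for y in(-.023,.023)],[((proj(c,f(th,y,.106,0))-[195,140])*6).round() for y in(-.023,.023)],[((proj(c,f(th,y,.082,.01))-[195,140])*6).round() for y in(-.035,.035)])
i=s['image'][160:240,215:315]; cv2.imwrite('pics/crop2.png',cv2.resize(i,(750,600),interpolation=cv2.INTER_CUBIC))
goto([-155,0,190])
E
```

```text
lip front [52.9 32.6 54. ] [ 52.3 -38.3  54. ] back [80.7 34.5 50. ] [ 83.1 -37.   50. ]
jar [-14.9 121.2  78. ] noz [ 25.8 -91.3  44. ] bush [ -36.1 -100.9   28. ]
1.1 [array([410., 286.]), array([393., 265.])] [array([424., 282.]), array([319., 235.])] [array([429., 343.]), array([271., 271.])]
1.3 [array([398., 287.]), array([381., 266.])] [array([404., 326.]), array([298., 278.])] [array([413., 378.]), array([255., 306.])]
1.5 [array([384., 291.]), array([368., 270.])] [array([382., 374.]), array([275., 325.])] [array([396., 415.]), array([238., 343.])]
1.7 [array([371., 297.]), array([355., 276.])] [array([360., 423.]), array([253., 375.])] [array([379., 452.]), array([221., 381.])]
1.9 [array([358., 305.]), array([342., 283.])] [array([338., 471.]), array([232., 423.])] [array([363., 487.]), array([206., 416.])]
t 0.1 tip case mm [-607.4  405.2  230.1] F case [ 0.1 -0.4 -0.2] yawx-case -172.7
rows shift mm [-397.3 -459.3   40.9]
```

View pics/crop2.png

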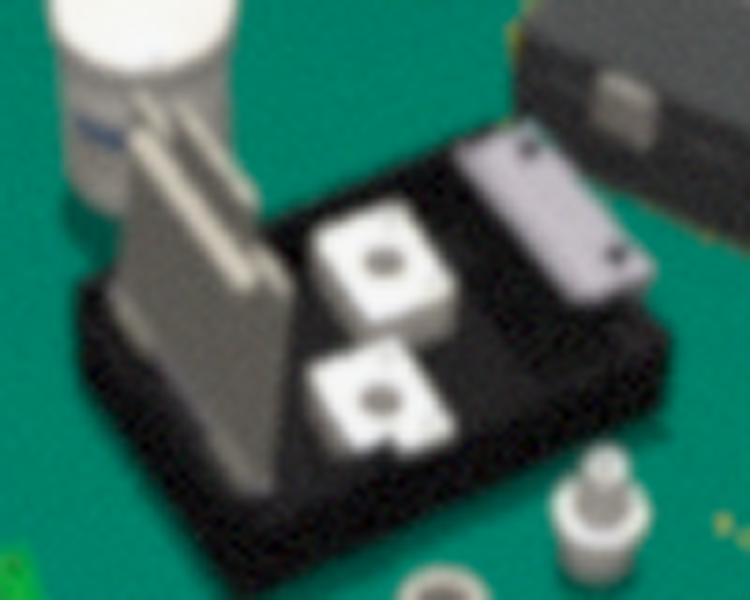

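The crop confirms the black case. The cover stands at about 1.45 rad with its rib facing the hinge side, and the lip reads x=+52.6 mm against an expected 52. Moving to behind the cover.

```bash
python3 -m jog '[[1,-40,-46,4,0,0,0.02],[1,-80,-92,8,0,0,0.05],[1,-120,-138,12,0,0,0.08],[1,-160,-184,16,0,0,0.127],[1,-200,-230,20,0,0,0.127],[1,-238,-276,25,0,0,0.127],[1,-278,-322,29,0,0,0.127],[1,-318,-368,33,0,0,0.127],[1,-358,-414,37,0,0,0.127],[1,-397,-459,41,0,0,0.127],[1,-397,-459,41,0,0,0.127],[1,-397,-459,41,0,0,0.127]]' 20
python3 -c "
from h import *
goto([-155,0,190])"
```

```text
time: 1.3
eef_pos: [0.4367, 0.1083, 0.2046]
tcp_rot: [0.197, 0.98, 0.0, 0.0]
contact_force: [1.1, 0.1, 0.1]
opening: 0.0
finger_force: 0.0
t 1.3 tip case mm [-160.6    4.7  190.6] F case [1.  0.6 0.1] yawx-case -180.0
rows shift mm [-5.6 -4.7  0.6]
```

```bash
python3 -m jog '[[1,0,0,45,0,0,0],[1,0,0,86,0,0,0],[1,0,0,86,0,0,0],[1,-30,0,86,0,0,0],[1,-60,0,86,0,0,0],[1,-60,0,86,0,0,0],[1,-60,0,86,0,0,0]]'
python3 - <<'E'
from h import *
where()
a=cam('top')['image'][140:220,195:315]; b=cam('scene')['image'][130:240,205:315]
cv2.imwrite('pics/p3.png',np.hstack([cv2.resize(a,(450,300),interpolation=2),cv2.resize(b,(300,300),interpolation=2)]))
E
```

```text
time: 2.0
eef_pos: [0.4927, 0.0874, 0.1204]
tcp_rot: [0.197, 0.981, 0.0, 0.001]
contact_force: [-0.2, 0.1, 0.8]
opening: -0.001
finger_force: 0.0
t 2.0 tip case mm [-100.8    7.   106.4] F case [-0.2 -0.   0.8] yawx-case -180.0
```

View pics/p3.png

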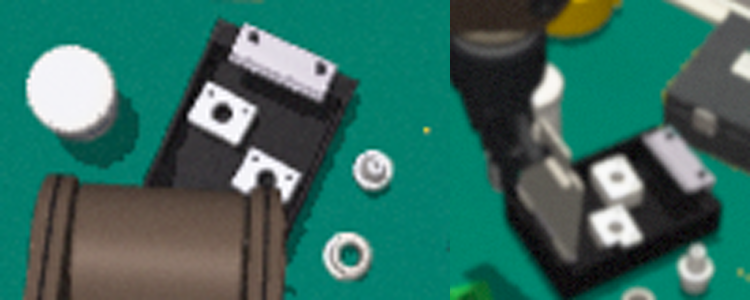

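In the picture the finger stands just behind the cover (top crop (160,220)) and the jar, nozzle and bush are clear. Next is the first part of the fold.

```bash
python3 -m jog '[[1,-10,-5,2,0,0,0],[1,-18,-8,2,0,0,0],[1,-26,-8,2,0,0,0],[1,-34,-8,2,0,0,0],[1,-42,-8,2,0,0,0],[1,-50,-8,2,0,0,0],[1,-58,-8,6,0,0,0],[1,-65,-8,10,0,0,0],[1,-70,-8,13,0,0,0],[1,-70,-8,13,0,0,0]]'
python3 - <<'E'
from h import *
where()
a=cam('top')['image'][140:220,195:315]; b=cam('scene')['image'][130:240,205:315]
cv2.imwrite('pics/p4.png',np.hstack([cv2.resize(a,(450,300),interpolation=2),cv2.resize(b,(300,300),interpolation=2)]))
E
```

```text
time: 3.1
eef_pos: [0.5538, 0.0524, 0.1053]
tcp_rot: [0.197, 0.98, -0.0, -0.0]
contact_force: [-0.4, 0.1, -0.5]
opening: 0.002
finger_force: 0.1
t 3.1 tip case mm [-30.9  -1.6  91.3] F case [-0.4 -0.1 -0.5] yawx-case -180.0
```

View pics/p4.png

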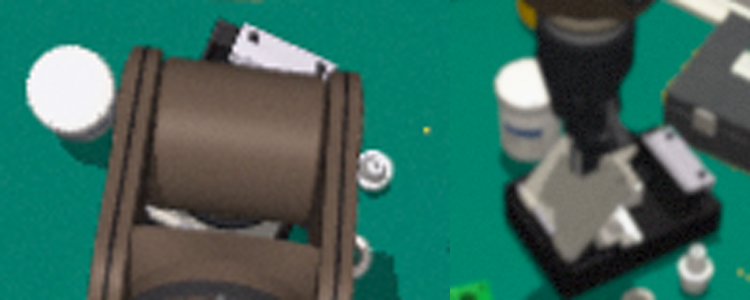

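The cover is folded about half way (scene crop (590,200)), with the finger on its outer face and everything else untouched. Continuing down to flat.

```bash
python3 -m jog '[[1,-6,0,6,0,0,0],[1,-13,0,12,0,0,0],[1,-17,0,21,0,0,0],[1,-20,0,30,0,0,0],[1,-22,0,37,0,0,0],[1,-22,0,42,0,0,0],[1,-22,0,45,0,0,0],[1,-22,0,47,0,0,0],[1,-22,0,47,0,0,0]]'
python3 -c "
from h import *
where()"
```

```text
time: 4.1
eef_pos: [0.5735, 0.0443, 0.0587]
tcp_rot: [0.197, 0.98, -0.0, -0.0]
contact_force: [0.9, -0.2, 0.8]
opening: -0.004
finger_force: 0.4
t 4.1 tip case mm [-9.7 -1.5 44.7] F case [0.9 0.2 0.8] yawx-case -180.0
```

```bash
python3 -m jog '[[1,0,0,1.5,0,0,0],[1,0,0,3,0,0,0],[1,0,0,4,0,0,0],[1,0,0,4,0,0,0],[1,0,0,4,0,0,0]]'
python3 -c "
from h import *
where()"
```

```text
time: 4.6
eef_pos: [0.5737, 0.0443, 0.0556]
tcp_rot: [0.197, 0.98, -0.0, -0.0]
contact_force: [-1.2, 0.2, 5.3]
opening: 0.0
finger_force: 2.6
t 4.6 tip case mm [-9.5 -1.5 41.6] F case [-1.2 -0.3  5.3] yawx-case -180.0
```

It's flat, with the tip at 41.6 mm (expected 42) and 5.3 N down. Pushing along +x.

```bash
python3 -m jog '[[1,-4,0,0.7,0,0,0],[1,-8,0,0.7,0,0,0],[1,-12,0,0.7,0,0,0],[1,-15,0,0.7,0,0,0],[1,-18,0,0.7,0,0,0],[1,-21,0,0.7,0,0,0],[1,-21,0,0.7,0,0,0]]'
python3 - <<'E'
from h import *
where()
b=cam('scene')['image'][140:240,215:315]
cv2.imwrite('pics/p5.png',cv2.resize(b,(500,500),interpolation=2))
E
```

```text
time: 5.3
eef_pos: [0.5925, 0.0365, 0.0553]
tcp_rot: [0.197, 0.98, 0.0, -0.002]
contact_force: [-4.7, 0.1, 8.6]
opening: 0.001
finger_force: 4.4
t 5.3 tip case mm [10.8 -1.4 41.3] F case [-4.4 -1.7  8.6] yawx-case -180.0
```

View pics/p5.png

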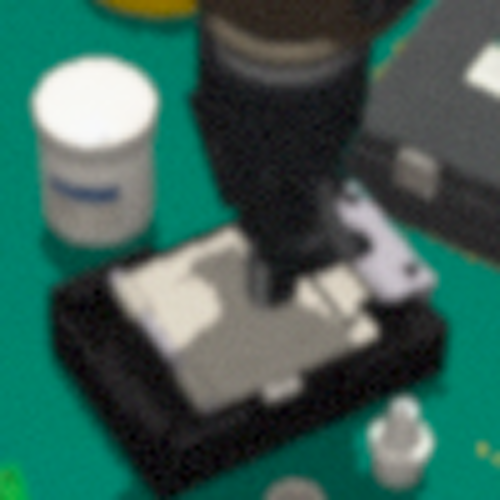

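The cover lies flat (230,330), the finger is behind the rib (270,290) and the tongue is entering the lip at (370,290). Continuing to the stop.

```bash
python3 -m jog '[[1,-3,0,0,0,0,0],[1,-6,0,0,0,0,0],[1,-9,0,0,0,0,0],[1,-12,0,0,0,0,0],[1,-15,0,0,0,0,0],[1,-18,0,0,0,0,0],[1,-18,0,0,0,0,0]]'
python3 -c "
from h import *
where()"
```

```text
time: 6.05
eef_pos: [0.6084, 0.0301, 0.055]
tcp_rot: [0.197, 0.98, 0.0, -0.002]
contact_force: [-5.0, 1.1, 9.3]
opening: 0.0
finger_force: 4.5
t 6.05 tip case mm [28.  -1.1 41. ] F case [-5.  -0.9  9.3] yawx-case -180.0
```

```bash
python3 -m jog '[[1,-2,0,0,0,0,0],[1,-4,0,0,0,0,0],[1,-5,0,0,0,0,0],[1,-6,0,0,0,0,0],[1,-6,0,0,0,0,0]]'
python3 -c "
from h import *
where()"
```

```text
time: 6.55
eef_pos: [0.611, 0.0291, 0.0543]
tcp_rot: [0.197, 0.98, 0.001, -0.007]
contact_force: [-11.1, 4.3, 13.2]
opening: 0.002
finger_force: 9.1
t 6.55 tip case mm [30.7 -1.1 40.3] F case [-11.9  -0.3  13.2] yawx-case -180.0
```

The tip sits at 30.7 mm (predicted 31 at the stop) and the force has jumped to 12 N, so it's on the stop. Releasing and looking.

```bash
python3 -m jog '[[1,3,0,-3,0,0,0],[1,5,0,-10,0,0,0],[1,5,0,-40,0,0,0],[1,5,0,-90,0,0,0],[1,50,0,-120,0,0,0],[1,100,0,-120,0,0,0],[1,150,0,-120,0,0,0],[1,150,0,-120,0,0,0],[1,150,0,-120,0,0,0]]'
python3 - <<'E'
from h import *
where()
c=cam('top');s=cam('scene')
a=c['image'][140:220,195:315]; b=s['image'][140:240,215:315]
cv2.imwrite('pics/p6.png',np.hstack([cv2.resize(a,(450,300),interpolation=2),cv2.resize(b,(300,300),interpolation=2)]))
f=lambda sl,y,r,o:C+RC@np.array([-.068+sl+r,y,.04+o])
for sl in(.02,.027,.032):print(sl,[((proj(s,f(sl,y,.086,.01))-[215,140])*3+[450,0]).round(1) for y in(-.035,.035)],[((proj(c,f(sl,y,.086,.01))-[195,140])*3.75).round(1) for y in(-.035,.035)])
E
```

```text
time: 7.45
eef_pos: [0.4759, 0.0852, 0.1741]
tcp_rot: [0.196, 0.981, -0.0, 0.0]
contact_force: [0.6, -0.2, 0.4]
opening: 0.0
finger_force: 0.0
t 7.45 tip case mm [-115.5   -1.5  160.1] F case [0.7 0.1 0.4] yawx-case -179.9
0.02 [array([660.5, 183.8]), array([613.9, 126. ])] [array([308.9, 119.2]), array([218.1,  78. ])]
0.027 [array([668.1, 180.4]), array([621.3, 122.8])] [array([312.9, 110.2]), array([222.2,  69.1])]
0.032 [array([673.4, 178. ]), array([626.5, 120.6])] [array([315.8, 103.8]), array([225.1,  62.7])]
```

View pics/p6.png

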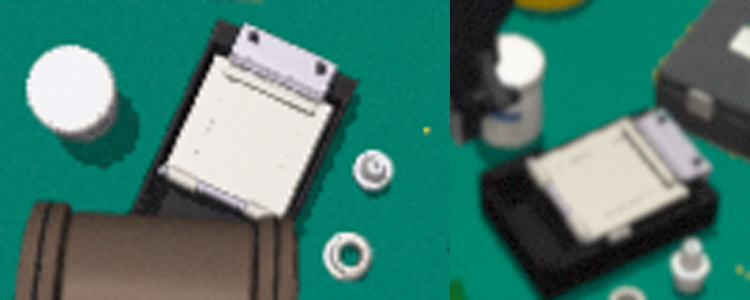

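The cover stays flat with nothing touching it. The line behind the rib, (225,75)-(315,112) in the top crop, matches a slide of about 32 mm. The jar, nozzle and bush have not moved, so I'm handing it in.

```bash
python3 -c "
from plant import workorder
print(workorder.sign_off())"
```

```text
the job is handed in; nothing more can be done
None
```

I closed the case and handed the job in: the cover stays flat by itself with its tongue beneath the lip, pushed to its stop (about 32 mm by the picture), and the jar, nozzle and bush look unmoved; no verdict came back.

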